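# Open the gate of the dry-storage cabinet and hold it

## Robot

A 7-joint arm with a two-finger parallel gripper is mounted at the origin on a cart in front of the work surface, level with it; the furniture and walls round the work are solid. World frame = base frame: x ahead of the robot, y to its left, z up, the work surface at z = 0. Lengths are in m, angles in rad, forces in N, time in s.
With the tool pointing down it reaches from about 0.4 to 0.85 m from the base axis. Payload 4.5 kg.
Tool frame: the origin (TCP) lies at the very end of the fingers, on their centre line; the grasp point (between the pads) lies 19 mm behind it; z points along the fingers, y is the direction in which the jaws open and shut (so a half turn about z gives the same grasp; the last joint's range is limited). The gripper opens to 88 mm and grips with 3 to 60 N. Pads are 18 mm wide; open, the fingers measure 123 mm over their backs; the gripper's body (75 mm by 187 mm) begins 45 mm behind the grasp point.
Start: joints at [1.292, 0.689, -0.195, 1.565, 0.157, 0.902, -0.215], TCP at [0.192, -0.595, 0.239] pointing down, gripper open.
Joint ranges: [-3.01, 3.01], [-0.46, 2.08], [-1.47, 1.51], [0.13, 2.56], [-1, 4.14], [0.04, 2.09], [-2.66, 2.66]. Speed limits (rad/s): [2.57, 2.57, 3.14, 3.14, 3.14, 3.14, 3.14].

## Interface

Orientations are given as a rotation vector (axis times angle).
In Python, from bench import * gives the robot as it stands.
- The arm moves only by the tool jog_arm, never from a script. Its argument "targets" is a list of rows, each a list of 7 numbers: the turn, a rotation vector about the tool's x, y, z in degrees, then the shift along the tool's x, y, z in cm, then the finger opening in cm, from 0 to 8.81. A call has 1 to 8 rows; each row shifts and turns the commanded pose from where the row before left it, along the tool's axes as they then stand; what a row does not reach is not made up. A row lasts 1/12 s, in which the tool goes at most 41.7 mm and 7.16 degrees, less where a joint would pass 70% of its speed; a pose out of reach is approached as far as the arm can. A call is refused whole if a number of a shift passes 4.17 or a number of a turn 7.16, either way. A call with a gripper value outside its range is refused whole. The fingers move at their own pace and stop on an object; "grip_force" is the grip in N (left out, the last holds). Time passes only in rows, so rows that do not move let the fingers close. It gives the time, the measured TCP pose, the force and the opening at its end, in the units of the state.
- sense(): the state, without advancing time (a new reading comes with each control period).
- snapshot(name): name is "scene" or "top"; returns a dict with "frame" (384x512x3 uint8, blue, green, red), "intrinsics" (3x3 intrinsics, pixels), "R" (3x3) and "t" (3): a world point X has camera coordinates R X + t. Camera axes: x right, y down, z forward; pixel columns grow to the right and rows downward; lengths in m; the calibration is good to about 2 mm. A picture is of the moment at which its call begins. There is no depth.
- hand_in(): hands the job in, once; it reports no verdict.
The state is a dict: "time_s": time; "joints": joint angles; "qvel": joint speeds; "effort": joint torques, N m; "position": TCP position; "ee_rot": TCP orientation; "force": force on the tool from outside, world axes, zero at the start; "moment": the same for the moment, N m; "opening": finger opening in m.
Only numpy, scipy, OpenCV 4.12 (cv2) and the standard library are available. Lean on these libraries where they do the work, as an engineer would, in place of code of your own. Each camera call takes 0.05 s, during which the arm holds its last target.

## Task

Get the small purged dry cabinet open for a colleague: first turn the purge valve on its roof to half open (pointer on the 45 degree mark) and leave it there, then squeeze in both pads of the catch with the round pads, and after that both pads of the catch with the square pads. Then swing the gate out past its detent until it stands wide open, about square to the cabinet's front; the gate swings back if let go, so finish while still holding it there. Leave the things standing round the cabinet where they are.

Things in the scene. Friction and masses are not known exactly. Their poses are not given: they have to be found in the camera images.
- cabinet: grey dry-storage cabinet fixed to the worktop, 130 mm deep (x), 210 wide (y), 110 high, clear sides, a board inside. Origin at the centre of its underside; own x to its back, own y to its left seen from the robot, z up. The front with the gate looks to its own -x. A low sill (6 mm) stands out 84 mm in front on the left half
- gate (a joint): angle of the gate, rad: 0 shut, grows as it swings out (clockwise from above, free right edge comes towards the robot), stop at 1.75. A weak spring (0.2 N m) pulls it shut. A spring ball in the sill is a detent from 0.57 to 0.82 rad that takes 7 N or so at the handle to pass; let go wider, it swings back to rest there. Locked while either catch is unsqueezed
- gate_hinge (a point): point on the gate's upright hinge axis at the cabinet's left (+y) front corner, 145 mm above the worktop, fixed to the cabinet, axes as the cabinet's. The gate is a clear pane in an aluminium frame 190 mm wide, top edge at 108 mm with steel lugs up to 134 mm
- gate_grip (a point): on the axis of the gate's handle, 145 mm above the worktop: an upright round dark steel post 15 mm thick, top end at 165 mm, free all round above 134 mm. The point is 107 mm from the hinge along the gate and 42 mm out in front of the gate's plane and moves with the gate; its axes turn with the gate (parallel to the cabinet's while shut)
- catch_round: squeeze catch with two round black pads (discs 28 mm across, 7 thick) on a round foot plate, on the roof 35 mm in front of the cabinet's middle and 56 mm left or right of it (catches may swap). Origin under its centre, 110 mm above the worktop; axes as the cabinet's. Pads' outer faces at own y = +28 and -28 mm, own x = 0, 6 to 34 mm above the origin; squeezed along y
- catch_round_l (a joint): how far the round catch's left (+y) pad is pushed in, m: 0 out (latched), 0.013 fully in (both in: faces 30 mm apart). Each pad resists with about 4 N and stays where it is left; the catch is free when both its pads are in by more than 8 mm
- catch_round_r (a joint): the same for the round catch's right (-y) pad
- catch_square: squeeze catch with two square black pads (27 mm wide, 28 mm high, 7 mm thick) on a rectangular foot plate; otherwise the same as the round one in sizes, frame and travel, on the other side of the cabinet's roof
- catch_square_l (a joint): how far the square catch's left (+y) pad is pushed in, m: 0 out, 0.013 fully in
- catch_square_r (a joint): the same for the square catch's right (-y) pad
- valve_handle (a joint): opening of the purge valve, rad: 0 shut, 0.785 half (45 degrees), 1.571 full; grows counter-clockwise from above. Handle: black bar 12 mm wide, 50 long, 20 high, white line on top, narrower pointer end, pointing to the cabinet's left (+y) when shut, to the front (-x) at full. Long dial marks at 0, 45, 90 degrees. Turns stiffly (0.08 N m), stays where left
- valve_grip (a point): on the valve's upright turning axis, in the middle of the handle bar, 174 mm above the worktop (the bar reaches from 162 to 182 mm, the dial below it, 66 mm across, is at 155 mm); fixed, axes as the cabinet's. The valve stands on the rear half of the cabinet's roof, 26 mm behind its middle
- screw_jar: clear glass jar of screws with a metal lid, 56 mm across, 67 mm high, bystander; origin at the centre of its underside
- solder_reel: reel of solder standing on its flange, 60 mm across, 42 mm high, bystander; origin at the centre of its underside
- black_capacitor: black upright capacitor can, 25 mm across, 42 mm high, bystander; origin at the centre of its underside

How it is judged:
On the way, in this order (a step that is already met when the one before it is completed fails the run):
1. the purge valve stands still at half open (45 degrees, 8 degrees either way) (value of joint valve_handle between 0.645 and 0.925 rad and velocity of joint valve_handle between -0.05 and 0.05 rad/s), for 0.2 s.
2. both pads of the round catch are squeezed in by more than 8 mm (value of joint each of catch_round_l, catch_round_r above 0.008 m), for 0.1 s.
3. both pads of the square catch are squeezed in by more than 8 mm (value of joint each of catch_square_l, catch_square_r above 0.008 m), for 0.1 s.
4. the gate is past its detent (more than 0.9 rad open) (value of joint gate above 0.9 rad), for 0.1 s.
At the end, for the whole second after the job is handed in: the fingers hold the gate still (pressing on it with more than 0.5 N) at 75 degrees or more from shut (its stop is at 100), the purge valve stands at 45 degrees within 8, and all four catch pads are still in by more than 8 mm (all of step 2 and all of step 3 and value of joint gate above 1.31 rad and velocity of joint gate between -0.1 and 0.1 rad/s and contact force between the fingers and gate above 0.5 N and value of joint valve_handle between 0.645 and 0.925 rad); the arm keeps its last pose, push and grip.
It fails at once if the screw jar is shifted by more than 30 mm (distance of screw_jar from where it was at the start of the episode above 0.03 m).
It fails at once if the solder reel is shifted by more than 30 mm (distance of solder_reel from where it was at the start of the episode above 0.03 m).
It fails at once if the black capacitor is shifted by more than 30 mm (distance of black_capacitor from where it was at the start of the episode above 0.03 m).
It also fails if it takes over 72 s, if anything falls off the work surface, if the arm or the gripper's body presses on something with over 40 N, if the wrist force passes 120 N, or if a joint passes its speed limit or range.

## Working session

There is one attempt and no reset: what is moved stays moved. The work goes in short steps, Python scripts to look and compute and a tool call to move; the robot and the scene stay as the last step left them, time stands still between calls to the robot, and variables do not carry over. Pictures are saved under pics/ and viewed, and the job is handed in when it is done.

Besides the shell and the picture viewer there is one more tool, called after "Request:" by a JSON object that holds its "op" and its "data". jog_arm: Moves the arm, as the interface text tells. Its arguments: {"type":"object","properties":{"targets":{"type":"array","items":{"type":"array","items":{"type":"number"}}},"grip_force":{"type":"number"}},"required":["targets"]}

```bash
ls; mkdir -p pics; python3 - <<'E'
from bench import *
import cv2,pickle
print(sense())
for n in ("scene","top"):
    s=snapshot(n); cv2.imwrite(f"pics/{n}0.png",s["frame"]); pickle.dump(s,open(f"{n}0.pkl","wb"))
    print(n,s["intrinsics"],s["R"],s["t"])
E
```

```text
pics
{'time_s': 0.0, 'joints': array([ 1.29181226,  0.68998071, -0.19451187,  1.56635713,  0.15729052,
        0.90250594, -0.21509242]), 'qvel': array([ 0.00025472, -0.00036116,  0.00042305,  0.00011863,  0.00124622,
        0.00076741,  0.00012476]), 'effort': array([-1.16276642e-04, -5.27552891e+01, -1.26687393e+00, -1.53426915e+01,
       -5.26570890e-02,  6.53440860e-03,  1.85409103e-04]), 'position': array([ 0.19207248, -0.59407774,  0.23790854]), 'ee_rot': array([-3.10143994e+00, -4.89170828e-01,  6.57219943e-04]), 'force': array([-0.22504881, -0.06221054, -1.17079176]), 'moment': array([-0.03047219,  0.05467182,  0.04916492]), 'opening': 0.0881734414357036}
scene [[387.59735394   0.         253.32449034]
 [  0.         387.59735394 190.39406827]
 [  0.           0.           1.        ]] [[ 0.67395676 -0.73843147  0.02238871]
 [-0.31161755 -0.31162553 -0.89765474]
 [ 0.6698334   0.59800376 -0.44013034]] [-0.36093432  0.2509435   0.73493008]
top [[392.9781858    0.         261.06458733]
 [  0.         392.9781858  191.19711743]
 [  0.           0.           1.        ]] [[-0.0106343  -0.99961295 -0.02570739]
 [-0.99704221  0.01255692 -0.07582319]
 [ 0.07611665  0.02482503 -0.99678983]] [-0.02224501  0.50927141  1.0604857 ]
```

View pics/scene0.png

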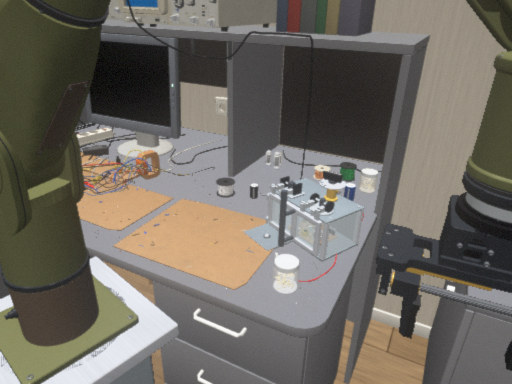

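View pics/top0.png

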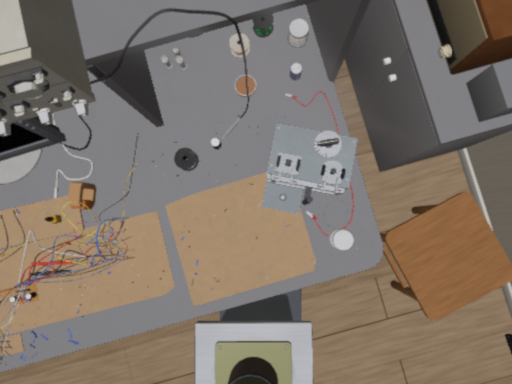

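```bash
python3 - <<'E'
import cv2,pickle
t=pickle.load(open("top0.pkl","rb"))["frame"]; s=pickle.load(open("scene0.pkl","rb"))["frame"]
cv2.imwrite("pics/t1.png",cv2.resize(t[110:260,250:390],None,fx=5,fy=4,interpolation=cv2.INTER_CUBIC)[:600])
c=t[115:225,255:370]; cv2.imwrite("pics/t1.png",cv2.resize(c,None,fx=5,fy=5,interpolation=cv2.INTER_CUBIC))
c=s[140:300,210:390]; cv2.imwrite("pics/s1.png",cv2.resize(c,None,fx=3.7,fy=3.7,interpolation=cv2.INTER_CUBIC))
E
```

```text
(no output)
```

View pics/t1.png

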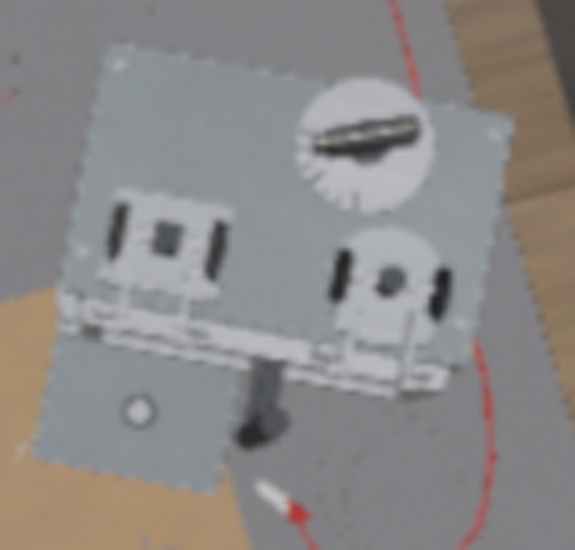

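View pics/s1.png

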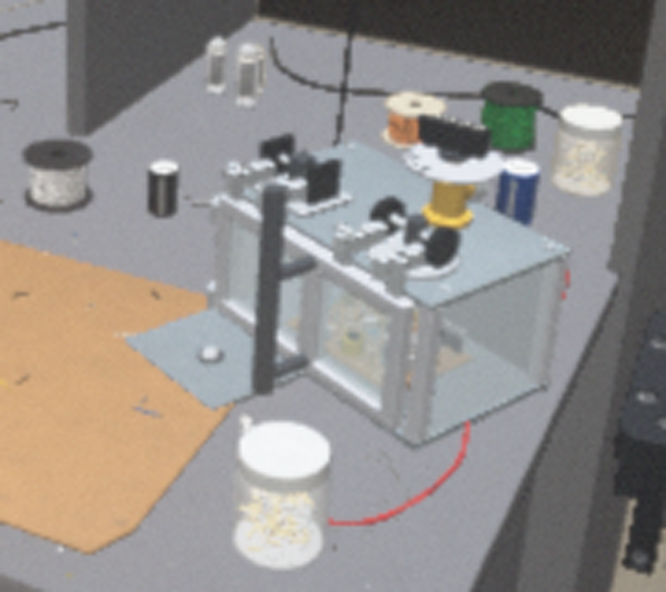

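```bash
cat > h.py <<'E'
import numpy as np,cv2,pickle
def ray(s,u,v,z):
    K,R,t=s["intrinsics"],s["R"],s["t"]
    d=R.T@np.linalg.solve(K,[u,v,1.]); c=-R.T@t
    return c+d*(z-c[2])/d[2]
def proj(s,X):
    p=s["R"]@np.asarray(X)+s["t"]; q=s["intrinsics"]@(p/p[2]); return q[:2]
E
python3 - <<'E'
from h import *
t=pickle.load(open("top0.pkl","rb"));s=pickle.load(open("scene0.pkl","rb"))
def blobs(f,x0,x1,y0,y1,th,mn):
    g=f[y0:y1,x0:x1].max(2); m=(g<th).astype('uint8')
    n,l,st,c=cv2.connectedComponentsWithStats(m)
    for i in range(1,n):
        if st[i,4]>=mn: 
            w=(th+0.-g)*(l==i); yy,xx=np.mgrid[y0:y1,x0:x1]
            print(i,st[i]+[x0,y0,0,0,0],(w*xx).sum()/w.sum(),(w*yy).sum()/w.sum())
print("top");blobs(t["frame"],255,370,115,225,75,5)
print("scene");blobs(s["frame"],210,390,140,300,60,8)
def c(u,v):return 255+u/5-.4,115+v/5-.4
for n,u,v,z in [("BL",108,45,.11),("BR",512,115,.11),("sill FL",35,458,.006),("sill FR",217,492,.006),("dial",366,145,.155),("dialL",297,145,.155),("dialR",434,145,.155),("dialT",366,77,.155),("dialB",366,212,.155),("ptr",315,146,.182),("tail",417,128,.182)]:
    print(n,ray(t,*c(u,v),z).round(4))
print("handle top guess",ray(t,*c(250,433),.165),"jar lid",ray(t,342,240,.067))
print("proj handle base")
E
```

```text
top
4 [367 126   3  11  21] 368.6268656716418 131.1044776119403
5 [320 142  17   4  33] 326.7922077922078 144.16103896103897
6 [277 157   3   8  12] 277.9428571428571 160.4
7 [297 160   3  10  16] 297.827868852459 164.672131147541
8 [321 166   4   9  21] 322.69212410501194 169.6420047732697
9 [341 169   4  10  24] 342.602 173.21
11 [303 198   6   7  25] 305.00602409638554 201.29718875502007
scene
1 [ 280  140  107   22 1340] 344.70298569355174 146.0122330499689
2 [324 173  11   7  33] 328.24719101123594 175.80898876404495
3 [335 176   7   5  18] 338.0 178.0
10 [376 257  14  37 319] 383.5149402390438 271.9950199203187
BL [ 0.6741 -0.0708  0.11  ]
BR [ 0.6347 -0.2742  0.11  ]
sill FL [ 0.4682 -0.0289  0.006 ]
sill FR [ 0.4483 -0.1292  0.006 ]
dial [ 0.6117 -0.1938  0.155 ]
dialL [ 0.6122 -0.1606  0.155 ]
dialR [ 0.6112 -0.2264  0.155 ]
dialT [ 0.645  -0.1945  0.155 ]
dialB [ 0.5791 -0.193   0.155 ]
ptr [ 0.6063 -0.1659  0.182 ]
tail [ 0.6141 -0.2137  0.182 ]
handle top guess [ 0.47283251 -0.13444791  0.165     ] jar lid [ 0.37609447 -0.23739749  0.067     ]
proj handle base
```

```bash
python3 - <<'E'
from h import *
t=pickle.load(open("top0.pkl","rb"));s=pickle.load(open("scene0.pkl","rb"))
P=[ray(t,u,v,.135)[:2] for u,v in [(277.9,160.4),(297.8,164.67),(322.7,169.64),(342.6,173.2)]]
for p in P: print(p.round(4))
sq=(P[0]+P[1])/2; rd=(P[2]+P[3])/2; d=sq-rd
print(sq,rd,np.linalg.norm(d),np.degrees(np.arctan2(-d[0],d[1])))
for yaw in (-11,):
  a=np.radians(yaw); X=np.array([np.cos(a),np.sin(a)]);Y=np.array([-np.sin(a),np.cos(a)])
  o=(sq+rd)/2+.035*X; print("origin from pads",o)
  bl=np.array([.6741,-.0708]);br=np.array([.6347,-.2742]);print("from back corners",(bl+br)/2-.065*X)
  for n,q in (("dial",[.6117,-.1938]),("sillFL",[.4682,-.0289]),("sillFR",[.4483,-.1292]),("handle",[.4728,-.1344]),("jar",[.3761,-.2374])):
    v=np.array(q)-o; print(n,v@X,v@Y)
  hi=o-.065*X+.105*Y
  # check projections in scene
  im=[t["frame"].copy(),s["frame"].copy()]
  pts={}
  for nm,(x,y,z) in dict(bl=(.065,.105,.11),br=(.065,-.105,.11),fr=(-.065,-.105,.11),fl=(-.065,.105,.11),frb=(-.065,-.105,0),sqc=(-.035,.056,.144),rdc=(-.035,-.056,.144),sql=(-.035,.084,.144),rdr=(-.035,-.084,.144),dial=(.026,-.047,.155)).items():
    w=np.r_[o+x*X+y*Y,z]
    for i,k in enumerate((t,s)):
      p=proj(k,w); pts[nm,i]=p
  for i,(f,x0,x1,y0,y1) in enumerate(((im[0],255,370,115,225),(im[1],250,370,150,270))):
    f=cv2.resize(f[y0:y1,x0:x1],None,fx=5,fy=5,interpolation=cv2.INTER_CUBIC)
    for (nm,j),p in pts.items():
      if j==i: cv2.circle(f,(int((p[0]-x0+.5)*5),int((p[1]-y0+.5)*5)),3,(0,0,255),-1)
    cv2.imwrite(f"pics/o{i}.png",f)
E
```

```text
[ 0.5757 -0.0733]
[ 0.5644 -0.1221]
[ 0.5512 -0.1827]
[ 0.5418 -0.231 ]
[ 0.57002035 -0.09769161] [ 0.54649109 -0.20689124] 0.11170580664643445 -12.159625233052704
origin from pads [ 0.59261267 -0.15896974]
from back corners [ 0.59059423 -0.16009742]
dial 0.02538257055488142 -0.030548295818358523
sillFL -0.1469453336074506 0.10394093589562708
sillFR -0.1473415723217917 0.0016866303878331282
handle -0.12229949955136589 0.001256989420630645
jar -0.1975695216669709 -0.11830184032739063
```

View pics/o0.png

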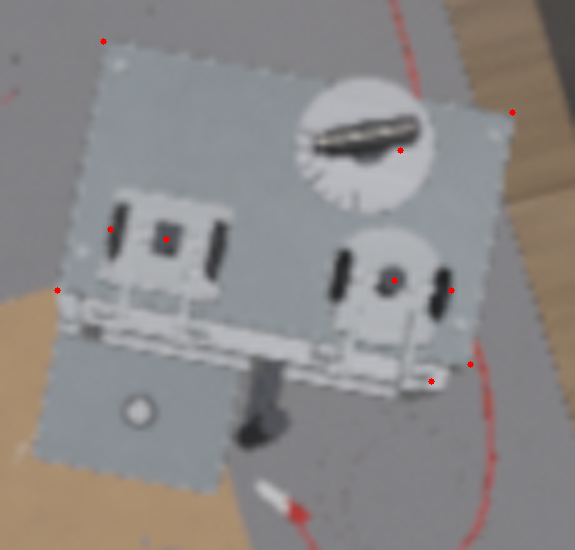

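View pics/o1.png

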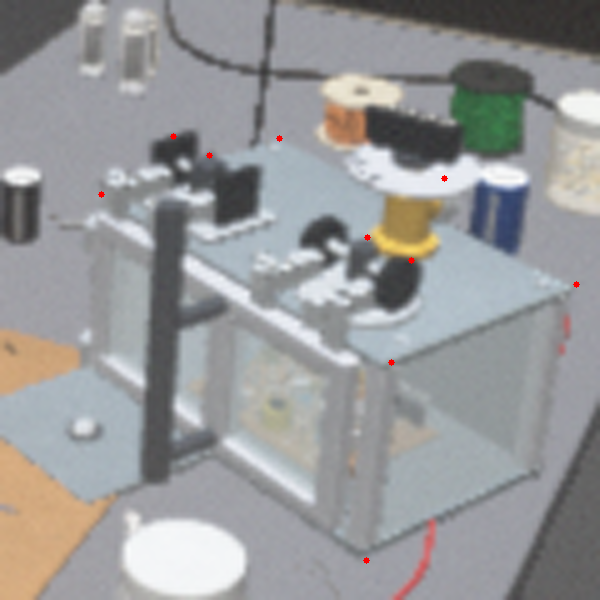

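```bash
python3 - <<'E'
from h import *
t=pickle.load(open("top0.pkl","rb"));s=pickle.load(open("scene0.pkl","rb"))
o=np.array([.5915,-.1595]);a=np.radians(-11); X=np.array([np.cos(a),np.sin(a)]);Y=np.array([-np.sin(a),np.cos(a)])
def L(n,p): v=p[:2]-o; print(n,p.round(4),(v@X).round(4),(v@Y).round(4))
L("post scene",ray(s,250+170/5-.5,150+206/5-.5,.165))
L("post top",ray(t,255+276/5-.5,115+416/5-.5,.165))
L("hole post bot",ray(s,250+156/5-.5,150+477/5-.5,.02))
L("bar L scene",ray(s,250+370/5-.5,150+110/5-.5,.182))
L("bar R scene",ray(s,250+463/5-.5,150+127/5-.5,.182))
L("jar",ray(s,286,262,.067)); L("jar",ray(t,342,240,.067))
L("cap top",ray(t,215.5,142.5,.042)); L("cap",ray(s,254,186,.042));L("reel",ray(t,186.5,159,.042));L("reel",ray(s,226,182,.042));
f=t["frame"][120:165,305:355]
cv2.imwrite("pics/dial.png",cv2.resize(f,None,fx=12,fy=12,interpolation=cv2.INTER_CUBIC))
E
```

```text
post scene [ 0.4735 -0.1457  0.165 ] -0.1185 -0.009
post top [ 0.481  -0.1466  0.165 ] -0.111 -0.0085
hole post bot [ 0.4694 -0.1507  0.02  ] -0.1215 -0.0146
bar L scene [ 0.6002 -0.1697  0.182 ] 0.0105 -0.0084
bar R scene [ 0.6149 -0.2134  0.182 ] 0.0332 -0.0484
jar [ 0.3717 -0.2401  0.067 ] -0.2004 -0.1211
jar [ 0.3761 -0.2374  0.067 ] -0.1966 -0.1176
cap top [0.6417 0.0939 0.042 ] 0.001 0.2584
cap [0.6369 0.091  0.042 ] -0.0032 0.2545
reel [0.5976 0.1731 0.042 ] -0.0575 0.3277
reel [0.5961 0.1729 0.042 ] -0.0589 0.3272
```

View pics/dial.png

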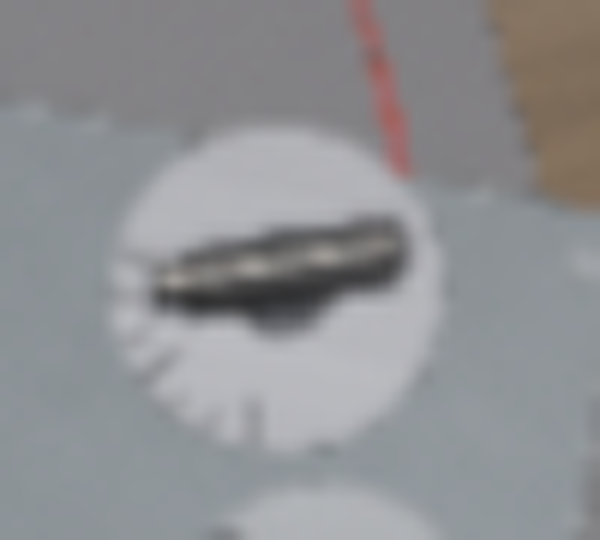

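```bash
python3 - <<'E'
from h import *
t=pickle.load(open("top0.pkl","rb"))["frame"]; s=pickle.load(open("scene0.pkl","rb"))["frame"]
cv2.imwrite("pics/t2.png",cv2.resize(t[0:200,250:470],None,fx=3,fy=3,interpolation=cv2.INTER_CUBIC))
cv2.imwrite("pics/s2.png",cv2.resize(s[0:260,220:440],None,fx=2.3,fy=2.3,interpolation=cv2.INTER_CUBIC))
E
```

```text
(no output)
```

View pics/t2.png

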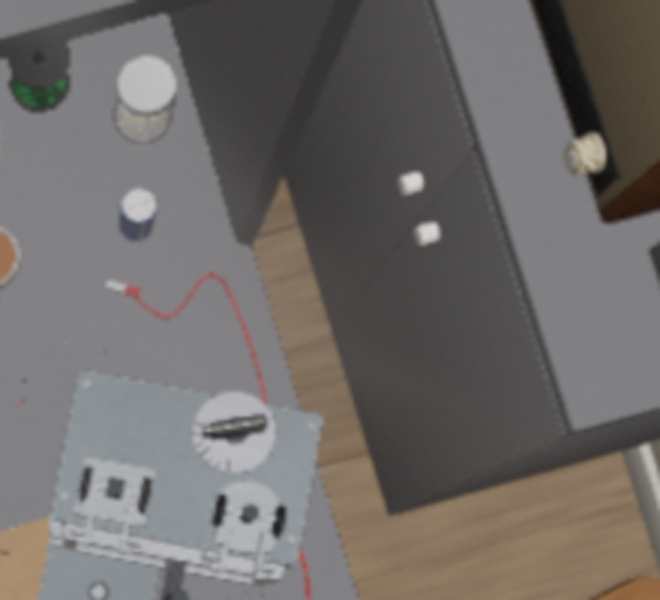

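View pics/s2.png

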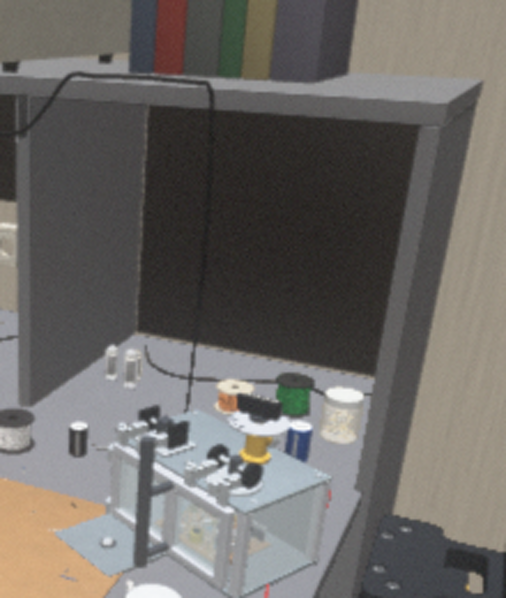

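Request:
{"op": "jog_arm", "data": {"targets": [[0,0,0,0,0,-3,8.8],[0,0,0,0,0,-3,8.8],[0,0,0,0,0,-3,8.8],[0,0,0,2,-1,0,8.8],[0,0,0,3,-1.45,0,8.8],[0,0,0,3,-1.45,0,8.8],[0,0,0,3,-1.45,0,8.8],[0,0,0,3,-1.45,0,8.8]]}}

```text
time_s: 0.77
position: [0.3053, -0.4855, 0.3284]
ee_rot: [-3.103, -0.489, 0.0]
force: [0.2, -0.1, 0.2]
opening: 0.0877
```

Request:
{"op": "jog_arm", "data": {"targets": [[0,0,0,3,-1.45,0,8.8],[0,0,0,3,-1.45,0,8.8],[0,0,0,3,-1.45,0,8.8],[0,0,0,3,-1.45,0,8.8],[0,0,0,3,-1.45,0,8.8],[0,0,0,3,-1.45,0,8.8],[0,0,0,3,-1.45,0,8.8],[0,0,0,3,-1.45,0,8.8]]}}

```text
time_s: 1.43
position: [0.498, -0.3013, 0.3284]
ee_rot: [-3.103, -0.489, 0.001]
force: [-0.5, -1.1, 0.2]
opening: 0.0883
```

```bash
cat >> h.py <<'E'
from scipy.spatial.transform import Rotation as Ro
def st():
    from bench import sense
    s=sense(); R=Ro.from_rotvec(s["ee_rot"]).as_matrix()
    print("t",round(s["time_s"],2),"pos",s["position"].round(4),"jaw deg",np.degrees(np.arctan2(R[1,1],R[0,1])).round(2),"zt",R[:,2].round(3),"op",round(s["opening"],4),"F",s["force"].round(1),"q",s["joints"].round(2))
    return s,R
def goto(p,jaw=None):
    s,R=st(); d=R.T@(np.asarray(p)-s["position"])*100
    print("tool shift cm",d.round(2))
    x,y=R[0,1],R[1,1]
    if jaw is not None:
        a=np.radians(jaw); Y=np.array([np.cos(a),np.sin(a),0]);
        if Y@R[:,1]<0: Y=-Y
        Z=np.array([0,0,-1.]); T=np.c_[np.cross(Y,Z),Y,Z]
        print("turn deg",np.degrees(Ro.from_matrix(R.T@T).as_rotvec()).round(2))
E
python3 -c "
from h import *
goto([.6117,-.1938,.30],10)"
```

```text
t 1.43 pos [ 0.498  -0.3013  0.3284] jaw deg -72.08 zt [-0.001  0.    -1.   ] op 0.0883 F [-0.5 -1.1  0.2] q [ 0.6   0.54 -0.22  1.58  0.13  1.04 -0.92]
tool shift cm [14.13 -6.72  2.83]
turn deg [-6.000e-02  1.000e-02 -8.208e+01]
```

Request:
{"op": "jog_arm", "data": {"targets": [[0,0,0,3.5,-1.68,0,8.8],[0,0,0,3.5,-1.68,0,8.8],[0,0,0,3.5,-1.68,0,8.8],[0,0,0,3.5,-1.68,0,8.8],[0,0,-7,0,0,0.5,8.8],[0,0,-7,0,0,0.5,8.8],[0,0,-7,0,0,0.5,8.8],[0,0,-7,0,0,0.5,8.8]]}}

```text
time_s: 2.1
position: [0.6096, -0.1953, 0.3078]
ee_rot: [-2.888, -1.235, 0.002]
force: [-0.3, -0.4, 0.5]
opening: 0.088
```

Request:
{"op": "jog_arm", "data": {"targets": [[0,0,-7,0,0,0.5,8.8],[0,0,-7,0,0,0.5,8.8],[0,0,-7,0,0,0,8.8],[0,0,-7,0,0,0,8.8],[0,0,-7,0,0,0,8.8],[0,0,-7,0,0,0,8.8],[0,0,-7,0,0,0,8.8],[0,0,-5,0,0,0,8.8]]}}

```text
time_s: 2.77
position: [0.6094, -0.1958, 0.2981]
ee_rot: [-2.013, -2.41, 0.001]
force: [-0.2, -0.6, -0.2]
opening: 0.088
```

```bash
python3 -c "
from h import *
from bench import snapshot
goto([.6117,-.1938,.22],10)
for n in ('scene','top'):
    s=snapshot(n); cv2.imwrite('pics/%s1.png'%n,s['frame'])
"
```

```text
t 2.77 pos [ 0.6094 -0.1958  0.2981] jaw deg 10.25 zt [-0.001  0.    -1.   ] op 0.088 F [-0.2 -0.6 -0.2] q [ 0.55  0.7  -0.6   1.43  0.41  1.14  0.07]
tool shift cm [0.15 0.27 7.81]
turn deg [-0.07 -0.02  0.25]
```

View pics/scene1.png

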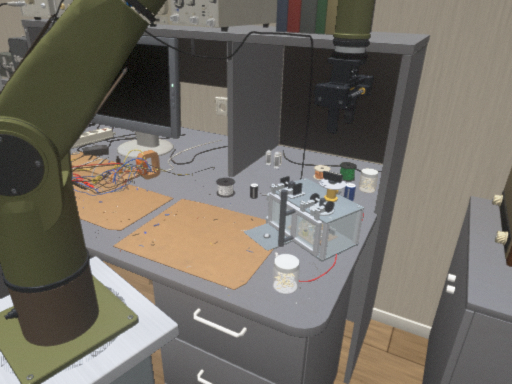

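View pics/top1.png

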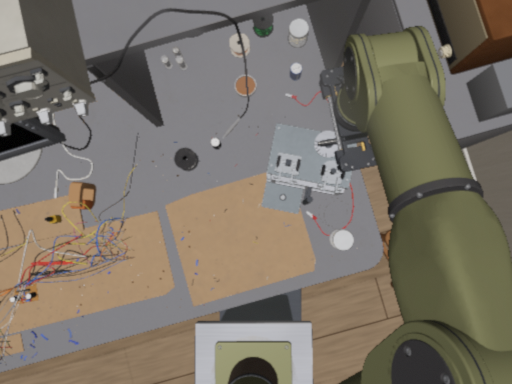

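Request:
{"op": "jog_arm", "data": {"targets": [[0,0,0,0.08,0.2,2.5,8.8],[0,0,0,0,0,2.5,8.8],[0,0,0,0,0,2.5,8.8],[0,0,0,0,0,2,8.8],[0,0,0,0,0,1.2,8.8],[0,0,0,0,0,0,8.8]]}}

```text
time_s: 3.37
position: [0.6097, -0.1945, 0.1888]
ee_rot: [-2.02, -2.4, 0.005]
force: [-1.0, 0.3, 0.2]
opening: 0.0878
```

```bash
python3 -c "
from h import *
from bench import snapshot
goto([.611,-.193,.161],10)
for n in ('scene','top'):
    s=snapshot(n)['frame']; x0,y0=(250,100) if n=='scene' else (265,90)
    cv2.imwrite('pics/%s2.png'%n,cv2.resize(s[y0:y0+140,x0:x0+140],None,fx=4,fy=4,interpolation=cv2.INTER_CUBIC))
"
```

```text
t 3.37 pos [ 0.6097 -0.1945  0.1888] jaw deg 9.84 zt [-0.006  0.001 -1.   ] op 0.0878 F [-1.   0.3  0.2] q [ 0.52  0.81 -0.55  1.55  0.49  0.93 -0.02]
tool shift cm [0.12 0.16 2.78]
turn deg [-0.3  -0.09 -0.16]
```

View pics/scene2.png

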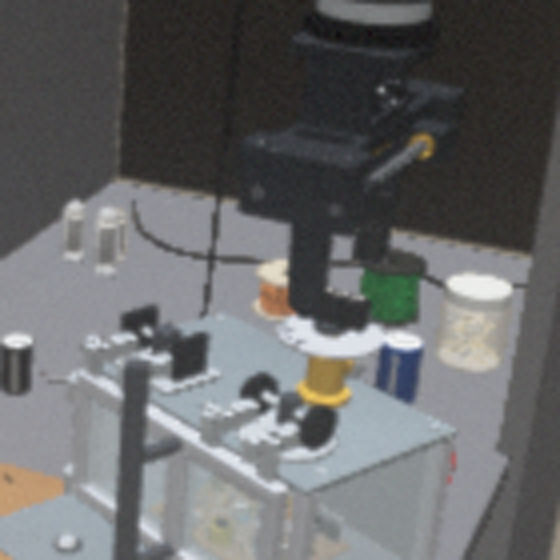

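View pics/top2.png

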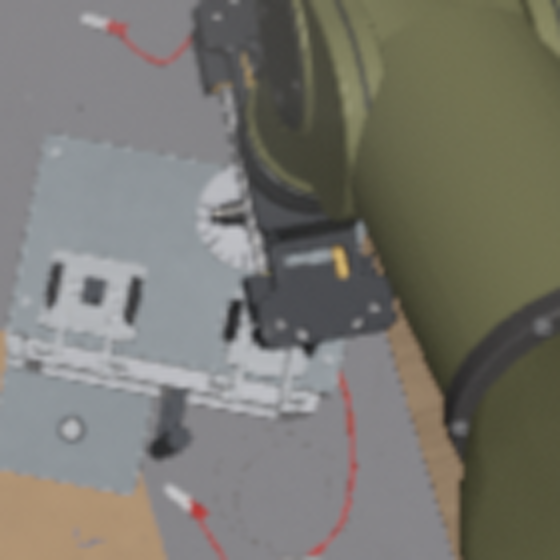

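Request:
{"op": "jog_arm", "data": {"targets": [[0,0,0,0.1,0.12,1.4,8.8],[0,0,0,0,0,1.3,8.8],[0,0,0,0,0,0,8.8],[0,0,0,0,0,0,4],[0,0,0,0,0,0,4],[0,0,0,0,0,0,2.5],[0,0,0,0,0,0,2.5],[0,0,0,0,0,0,2.5]], "grip_force": 20}}

```text
time_s: 4.13
position: [0.6129, -0.1934, 0.1653]
ee_rot: [2.021, 2.404, 0.001]
force: [-0.2, 0.3, -0.2]
opening: 0.0567
```

```bash
python3 -c "
from h import *
goto([.611,-.193,.161],10)"
```

```text
t 4.13 pos [ 0.6129 -0.1934  0.1653] jaw deg 9.91 zt [ 0.001 -0.    -1.   ] op 0.0567 F [-0.2  0.3 -0.2] q [ 0.51  0.84 -0.53  1.57  0.52  0.88 -0.04]
tool shift cm [ 0.08 -0.18  0.43]
turn deg [ 0.05  0.02 -0.09]
```

Request:
{"op": "jog_arm", "data": {"targets": [[0,0,0,0,-0.12,0.3,2.5],[0,0,0,0,0,0,2.5],[0,0,0,0,0,0,2.5],[0,0,0,0,0,0,0.5],[0,0,0,0,0,0,0.5],[0,0,0,0,0,0,0.5],[0,0,0,0,0,0,0.5],[0,0,0,0,0,0,0.5]], "grip_force": 30}}

```text
time_s: 4.8
position: [0.6112, -0.1934, 0.1631]
ee_rot: [-2.021, -2.405, 0.001]
force: [-3.2, -0.9, 8.1]
opening: 0.0116
```

```bash
python3 -c "
from h import *
goto([.611,-.193,.161],10)"
```

```text
t 4.8 pos [ 0.6112 -0.1934  0.1631] jaw deg 9.9 zt [-0.001 -0.001 -1.   ] op 0.0116 F [-3.2 -0.9  8.1] q [ 0.51  0.84 -0.53  1.57  0.52  0.87 -0.04]
tool shift cm [ 0.05 -0.01  0.21]
turn deg [-0.04  0.02 -0.1 ]
```

Request:
{"op": "jog_arm", "data": {"targets": [[0,0,-4,0,0,0,0.5],[0,0,-5,0,0,0,0.5],[0,0,-5,0,0,0,0.5],[0,0,-5,0,0,0,0.5],[0,0,-5,0,0,0,0.5],[0,0,0,0,0,0,0.5],[0,0,0,0,0,0,0.5],[0,0,0,0,0,0,0.5]]}}

```text
time_s: 5.47
position: [0.6116, -0.1933, 0.1631]
ee_rot: [1.476, 2.773, -0.0]
force: [-2.9, -0.2, 8.2]
opening: 0.012
```

```bash
python3 -c "
from h import *
goto([.611,-.193,.161],34)
from bench import snapshot
for n in ('scene','top'):
    s=snapshot(n)['frame']; x0,y0=(250,100) if n=='scene' else (265,90)
    cv2.imwrite('pics/%s3.png'%n,cv2.resize(s[y0:y0+140,x0:x0+140],None,fx=4,fy=4,interpolation=cv2.INTER_CUBIC))
"
```

```text
t 5.47 pos [ 0.6116 -0.1933  0.1631] jaw deg 33.94 zt [ 0.001 -0.    -1.   ] op 0.012 F [-2.9 -0.2  8.2] q [ 0.57  0.87 -0.64  1.57  0.61  0.92  0.3 ]
tool shift cm [ 0.06 -0.03  0.21]
turn deg [ 0.01  0.04 -0.06]
```

View pics/scene3.png

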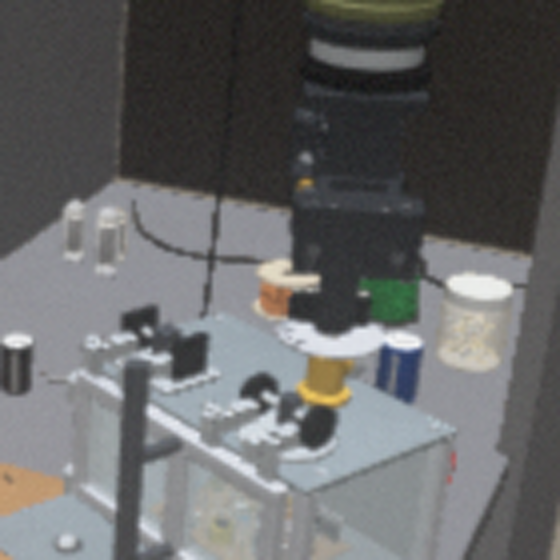

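Jaws at 34° in the world, i.e. about 45° on the valve. I'll open the fingers, lift, and check the dial.

Request:
{"op": "jog_arm", "data": {"targets": [[0,0,0,0,0,0,8.8],[0,0,0,0,0,0,8.8],[0,0,0,0,0,0,8.8],[0,0,0,0,0,-2,8.8],[0,0,0,0,0,-3,8.8],[0,0,0,0,0,-3,8.8],[0,0,0,0,0,-3,8.8],[0,0,0,0,0,0,8.8]]}}

```text
time_s: 6.23
position: [0.6142, -0.1937, 0.2775]
ee_rot: [1.474, 2.764, 0.004]
force: [1.7, 0.0, 0.3]
opening: 0.0628
```

```bash
python3 -c "
from h import *
st()
from bench import snapshot
for n in ('scene','top'):
    f=snapshot(n); pickle.dump(f,open(n+'4.pkl','wb')); s=f['frame']; x0,y0,w=(300,160,80) if n=='scene' else (285,110,80)
    cv2.imwrite('pics/%s4.png'%n,cv2.resize(s[y0:y0+w,x0:x0+w],None,fx=7,fy=7,interpolation=cv2.INTER_CUBIC))
"
```

```text
t 6.23 pos [ 0.6142 -0.1937  0.2775] jaw deg 33.87 zt [ 0.009 -0.002 -1.   ] op 0.0628 F [1.7 0.  0.3] q [ 0.6   0.74 -0.71  1.45  0.51  1.13  0.39]
```

View pics/scene4.png

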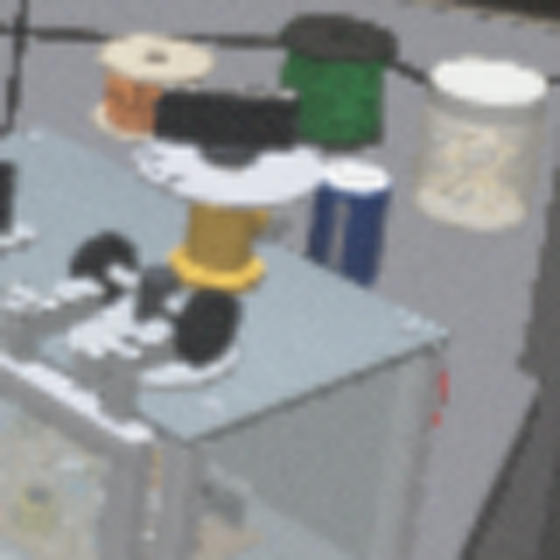

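View pics/top4.png

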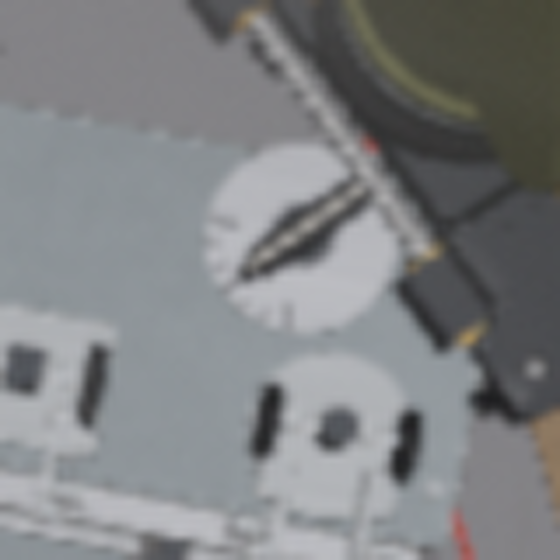

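```bash
python3 -c "
from h import *
goto([.5465,-.207,.2775],79)"
```

```text
t 6.33 pos [ 0.6115 -0.1941  0.2723] jaw deg 33.89 zt [ 0.001 -0.001 -1.   ] op 0.071 F [-0.6 -0.1 -0.3] q [ 0.6   0.75 -0.71  1.46  0.51  1.12  0.39]
tool shift cm [ 2.55 -6.11 -0.52]
turn deg [-3.000e-02  8.000e-02 -4.511e+01]
```

Request:
{"op": "jog_arm", "data": {"targets": [[0,0,0,1.3,-3.05,0,8.8],[0,0,0,1.25,-3.05,0,8.8],[0,0,-7,0,0,0,8.8],[0,0,-7,0,0,0,8.8],[0,0,-7,0,0,0,8.8],[0,0,-7,0,0,0,8.8],[0,0,-7,0,0,0,8.8],[0,0,-7,0,0,0,8.8]]}}

```text
time_s: 7.0
position: [0.5451, -0.2068, 0.2697]
ee_rot: [-0.375, -3.115, 0.0]
force: [0.3, -0.2, 0.4]
opening: 0.0878
```

Request:
{"op": "jog_arm", "data": {"targets": [[0,0,-3,0,0,2,8.8],[0,0,0,0,0,3,8.8],[0,0,0,0,0,2,8.8],[0,0,0,0,0,0,8.8],[0,0,0,0,0,0,8.8]]}}

```text
time_s: 7.42
position: [0.545, -0.2065, 0.1998]
ee_rot: [-0.302, -3.122, -0.001]
force: [-0.2, 0.3, 0.4]
opening: 0.0876
```

```bash
python3 -c "
from h import *
goto([.5465,-.207,.126],79)
from bench import snapshot
for n in ('scene','top'):
    f=snapshot(n); s=f['frame']; x0,y0,w=(260,120,110) if n=='scene' else (285,110,110)
    cv2.imwrite('pics/%s5.png'%n,cv2.resize(s[y0:y0+w,x0:x0+w],None,fx=5,fy=5,interpolation=cv2.INTER_CUBIC))
"
```

```text
t 7.42 pos [ 0.545  -0.2065  0.1998] jaw deg 78.94 zt [-0.005  0.001 -1.   ] op 0.0876 F [-0.2  0.3  0.4] q [ 0.76  0.82 -0.88  1.71  0.74  0.98  0.98]
tool shift cm [-0.19 -0.03  7.38]
turn deg [ 0.01 -0.27 -0.06]
```

View pics/scene5.png

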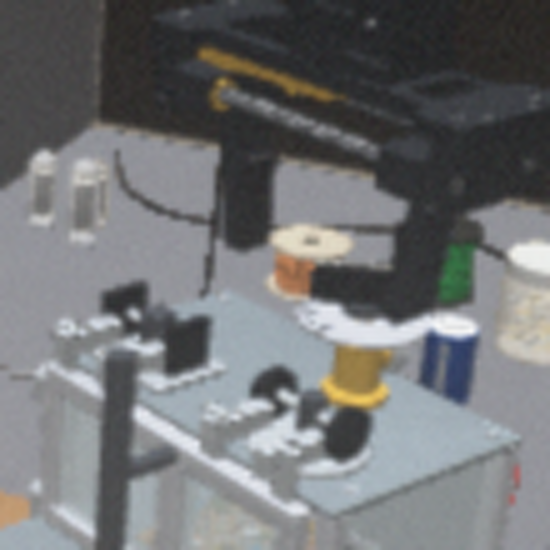

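View pics/top5.png

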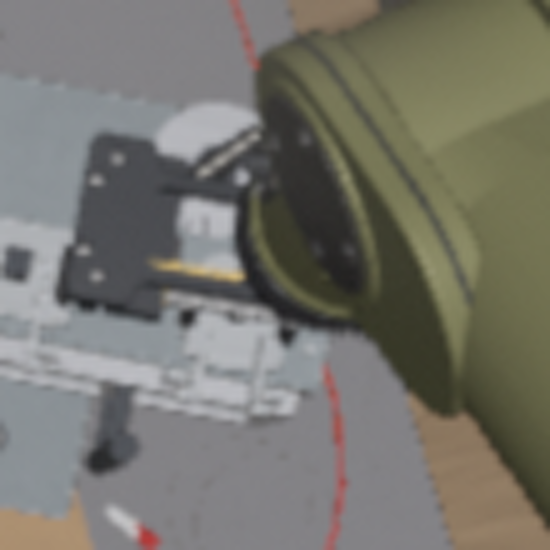

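Request:
{"op": "jog_arm", "data": {"targets": [[0,0,0,0,0,2,8.8],[0,0,0,0,0,2,8.8],[0,0,0,0,0,2,8.8],[0,0,0,0,0,1,8.8],[0,0,0,0,0,0.3,8.8],[0,0,0,0,0,0,8.8],[0,0,0,0,0,0,8.8]]}}

```text
time_s: 8.1
position: [0.5476, -0.2063, 0.13]
ee_rot: [0.303, 3.125, -0.0]
force: [-0.2, 0.1, 0.4]
opening: 0.0882
```

```bash
python3 -c "
from h import *
goto([.5455,-.2068,.126],79)
from bench import snapshot
for n in ('scene',):
    f=snapshot(n); s=f['frame']; x0,y0,w=(260,120,110) if n=='scene' else (285,110,110)
    cv2.imwrite('pics/%s6.png'%n,cv2.resize(s[y0:y0+w,x0:x0+w],None,fx=5,fy=5,interpolation=cv2.INTER_CUBIC))
"
```

```text
t 8.1 pos [ 0.5476 -0.2063  0.13  ] jaw deg 78.92 zt [ 0.002 -0.    -1.   ] op 0.0882 F [-0.2  0.1  0.4] q [ 0.72  0.9  -0.81  1.77  0.85  0.86  0.89]
tool shift cm [ 0.19 -0.09  0.4 ]
turn deg [ 0.01  0.12 -0.08]
```

View pics/scene6.png

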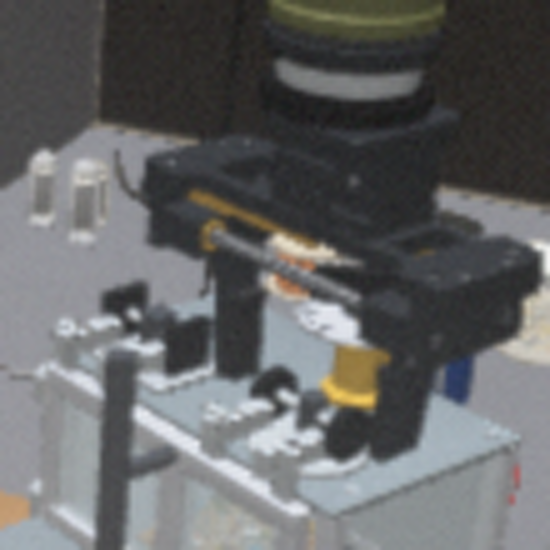

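Request:
{"op": "jog_arm", "data": {"targets": [[0,0,0,0.15,0,0.3,6],[0,0,0,0,0,0,5],[0,0,0,0,0,0,3],[0,0,0,0,0,0,2.6],[0,0,0,0,0,0,2.6],[0,0,0,0,0,0,2.6],[0,0,0,0,0,0,2.6],[0,0,0,0,0,0,2.6]], "grip_force": 20}}

```text
time_s: 8.82
position: [0.5453, -0.206, 0.1259]
ee_rot: [0.303, 3.127, -0.0]
force: [-0.5, 0.6, 1.4]
opening: 0.0366
```

Request:
{"op": "jog_arm", "data": {"targets": [[0,0,0,0,0,0,2.6],[0,0,0,0,0,0,2.6],[0,0,0,0,0,0,2.6],[0,0,0,0,0,0,2.6],[0,0,0,0,0,0,2.6],[0,0,0,0,0,0,2.6],[0,0,0,0,0,0,2.6],[0,0,0,0,0,0,2.6]]}}

```text
time_s: 9.48
position: [0.5452, -0.2064, 0.126]
ee_rot: [0.304, 3.127, -0.001]
force: [-1.3, -0.7, 5.3]
opening: 0.0291
```

```bash
python3 -c "
from h import *
goto([.5455,-.2068,.126],79)"
```

```text
t 9.48 pos [ 0.5452 -0.2064  0.126 ] jaw deg 78.91 zt [ 0.    -0.001 -1.   ] op 0.0291 F [-1.3 -0.7  5.3] q [ 0.72  0.9  -0.8   1.77  0.85  0.85  0.88]
tool shift cm [-0.04 -0.03  0.  ]
turn deg [-0.03  0.02 -0.09]
```

Request:
{"op": "jog_arm", "data": {"targets": [[0,0,0,0,0,0,8.8],[0,0,0,0,0,0,8.8],[0,0,0,0,0,0,8.8],[0,0,0,0,0,0,8.8],[0,0,0,0,0,0,8.8],[0,0,0,0,0,0,8.8],[0,0,0,0,0,0,8.8],[0,0,0,0,0,-2,8.8]]}}

```text
time_s: 10.15
position: [0.5428, -0.2063, 0.1429]
ee_rot: [-0.302, -3.121, -0.001]
force: [0.6, -0.4, 0.1]
opening: 0.0808
```

Request:
{"op": "jog_arm", "data": {"targets": [[0,0,0,0,0,-2.5,8.8],[0,0,0,0,0,-2.5,8.8],[0,0,0,0,2.8,-1,8.8],[0,0,0,0,2.8,0,8.8],[0,0,0,0,2.8,0,8.8],[0,0,0,0,2.7,0,8.8],[0,0,0,0,0,0,8.8],[0,0,0,0,0,0,8.8]]}}

```text
time_s: 10.82
position: [0.5668, -0.0952, 0.2061]
ee_rot: [0.297, 3.127, 0.001]
force: [0.0, -0.6, -0.8]
opening: 0.0879
```

```bash
python3 -c "
from h import *
goto([.568,-.098,.126],79)
from bench import snapshot
for n in ('scene','top'):
    f=snapshot(n); s=f['frame']; x0,y0,w=(250,120,110) if n=='scene' else (255,110,110)
    cv2.imwrite('pics/%s7.png'%n,cv2.resize(s[y0:y0+w,x0:x0+w],None,fx=5,fy=5,interpolation=cv2.INTER_CUBIC))
"
```

```text
t 10.82 pos [ 0.5668 -0.0952  0.2061] jaw deg 79.15 zt [ 0.001  0.001 -1.   ] op 0.0879 F [ 0.  -0.6 -0.8] q [ 0.57  0.79 -0.87  1.74  0.72  0.97  0.79]
tool shift cm [-0.17 -0.26  8.01]
turn deg [0.04 0.03 0.15]
```

View pics/scene7.png

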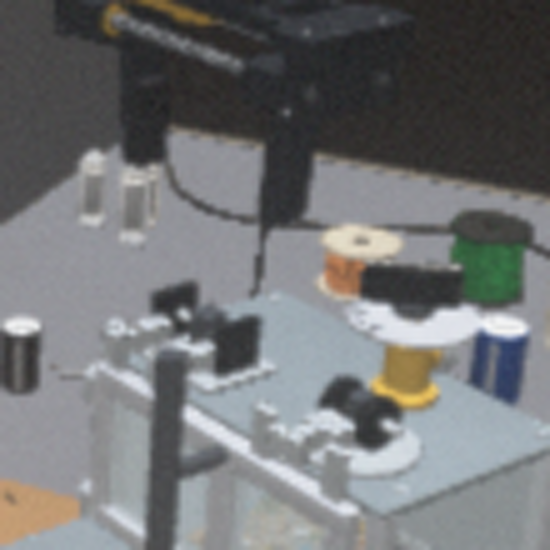

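View pics/top7.png

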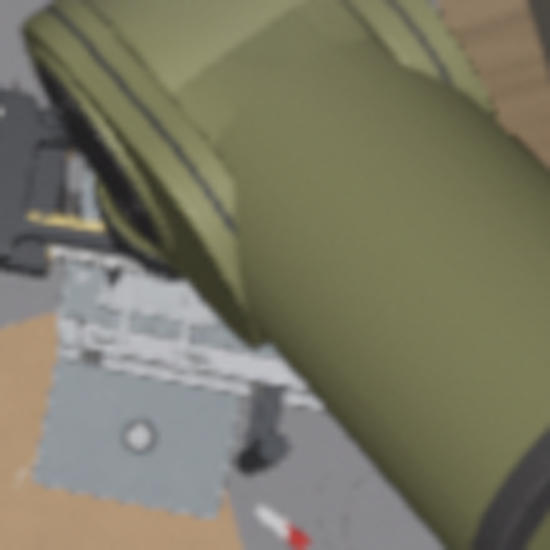

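Request:
{"op": "jog_arm", "data": {"targets": [[0,0,0,0,-0.26,2,8.8],[0,0,0,0,0,2,8.8],[0,0,0,0,0,2,8.8],[0,0,0,0,0,1.4,8.8],[0,0,0,0,0,0.5,8.8],[0,0,0,0,0,0,8.8],[0,0,0,0,0,0,8.8]]}}

```text
time_s: 11.5
position: [0.5663, -0.1, 0.1271]
ee_rot: [0.304, 3.126, 0.0]
force: [0.5, 0.2, 0.5]
opening: 0.0882
```

```bash
python3 -c "
from h import *
goto([.567,-.098,.126],79)
from bench import snapshot
for n in ('scene',):
    f=snapshot(n); s=f['frame']; x0,y0,w=(250,120,110) if n=='scene' else (285,110,110)
    cv2.imwrite('pics/%s8.png'%n,cv2.resize(s[y0:y0+w,x0:x0+w],None,fx=5,fy=5,interpolation=cv2.INTER_CUBIC))
"
```

```text
t 11.5 pos [ 0.5663 -0.1     0.1271] jaw deg 78.89 zt [ 0.001  0.    -1.   ] op 0.0882 F [0.5 0.2 0.5] q [ 0.53  0.89 -0.79  1.8   0.84  0.83  0.69]
tool shift cm [-0.03  0.21  0.11]
turn deg [ 0.01  0.03 -0.11]
```

View pics/scene8.png

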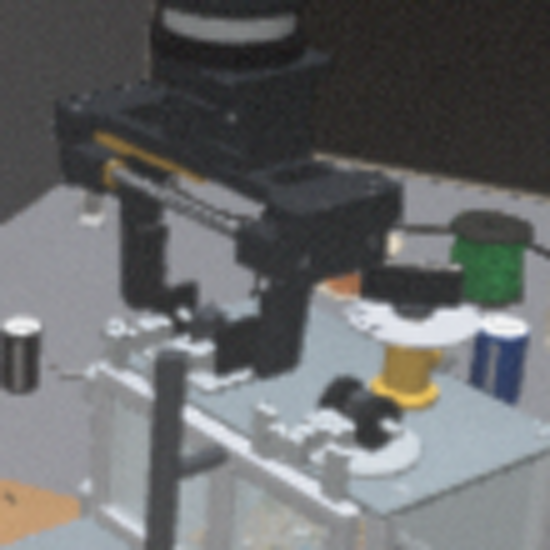

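Request:
{"op": "jog_arm", "data": {"targets": [[0,0,0,0,0.2,0.1,6],[0,0,0,0,0,0,5],[0,0,0,0,0,0,3],[0,0,0,0,0,0,2.6],[0,0,0,0,0,0,2.6],[0,0,0,0,0,0,2.6],[0,0,0,0,0,0,2.6],[0,0,0,0,0,0,2.6]], "grip_force": 20}}

```text
time_s: 12.22
position: [0.5665, -0.0979, 0.126]
ee_rot: [0.303, 3.127, -0.001]
force: [-0.6, 0.2, 3.2]
opening: 0.0367
```

Request:
{"op": "jog_arm", "data": {"targets": [[0,0,0,0,0,0,2.6],[0,0,0,0,0,0,2.6],[0,0,0,0,0,0,2.6],[0,0,0,0,0,0,2.6],[0,0,0,0,0,0,2.6],[0,0,0,0,0,0,2.6],[0,0,0,0,0,0,2.6],[0,0,0,0,0,0,2.6]]}}

```text
time_s: 12.88
position: [0.5668, -0.0965, 0.1262]
ee_rot: [0.302, 3.126, 0.003]
force: [-1.0, 3.9, 4.7]
opening: 0.0293
```

Request:
{"op": "jog_arm", "data": {"targets": [[0,0,0,0,0,0,8.8],[0,0,0,0,0,0,8.8],[0,0,0,0,0,0,8.8],[0,0,0,0,0,0,8.8],[0,0,0,0,0,0,8.8],[0,0,0,0,0,0,8.8],[0,0,0,0,0,0,8.8],[0,0,0,0,0,-2,8.8]]}}

```text
time_s: 13.55
position: [0.5641, -0.0985, 0.143]
ee_rot: [-0.302, -3.121, 0.002]
force: [-0.5, -0.0, -0.2]
opening: 0.0809
```

Request:
{"op": "jog_arm", "data": {"targets": [[0,0,0,0,0,-2.5,8.8],[0,0,0,0,0,-2.5,8.8],[0,0,0,3,-1.5,-1,8.8],[0,0,0,3,-2,0,8.8],[0,0,0,1.8,-2,0,8.8],[0,0,0,0,-1,0,8.8],[0,0,0,0,0,0,8.8],[0,0,0,0,0,0,8.8]]}}

```text
time_s: 14.22
position: [0.4783, -0.1467, 0.2059]
ee_rot: [0.305, 3.125, 0.001]
force: [0.6, 1.0, -0.5]
opening: 0.0885
```

```bash
python3 -c "
from h import *
goto([.478,-.146,.14],79)
from bench import snapshot
for n in ('scene','top'):
    f=snapshot(n); s=f['frame']; x0,y0,w=(250,120,110) if n=='scene' else (255,110,110)
    cv2.imwrite('pics/%s9.png'%n,cv2.resize(s[y0:y0+w,x0:x0+w],None,fx=5,fy=5,interpolation=cv2.INTER_CUBIC))
"
```

```text
t 14.22 pos [ 0.4783 -0.1467  0.2059] jaw deg 78.84 zt [ 0.002  0.    -1.   ] op 0.0885 F [ 0.6  1.  -0.5] q [ 0.74  0.71 -0.89  1.95  0.74  0.84  0.81]
tool shift cm [0.06 0.06 6.59]
turn deg [ 0.05  0.09 -0.16]
```

View pics/scene9.png

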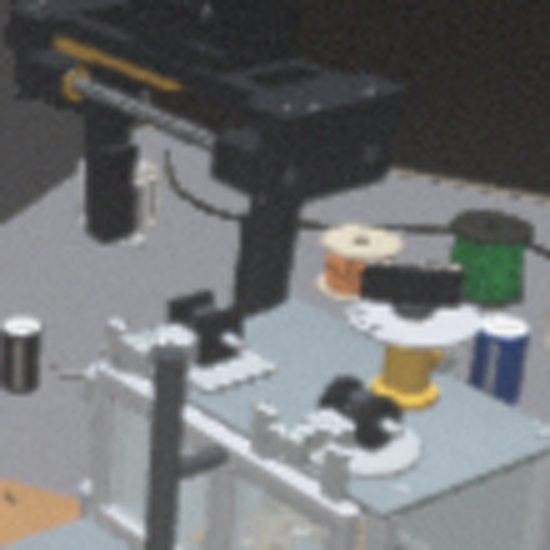

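View pics/top9.png

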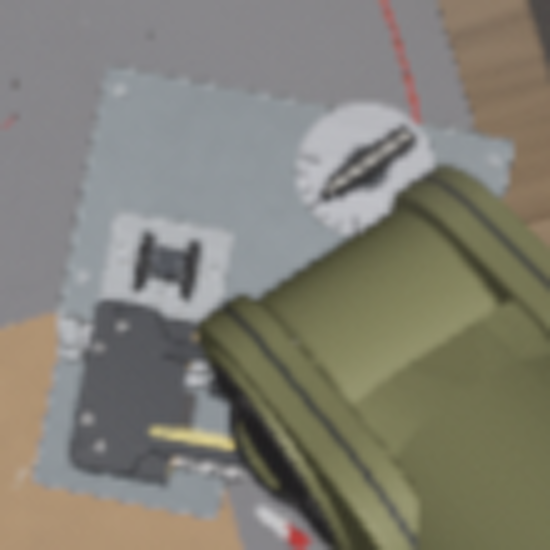

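Request:
{"op": "jog_arm", "data": {"targets": [[0,0,0,0,0,2,8.8],[0,0,0,0,0,2,8.8],[0,0,0,0,0,2,8.8],[0,0,0,0,0,0.5,8.8],[0,0,0,0,0,0,6],[0,0,0,0,0,0,4],[0,0,0,0,0,0,3],[0,0,0,0,0,0,2.4]], "grip_force": 20}}

```text
time_s: 14.98
position: [0.4783, -0.1464, 0.1417]
ee_rot: [0.303, 3.125, 0.0]
force: [0.2, 0.2, 0.2]
opening: 0.063
```

```bash
python3 -c "
from h import *
goto([.478,-.146,.14],79)
from bench import snapshot
for n in ('scene','top'):
    f=snapshot(n); s=f['frame']; x0,y0,w=(250,120,110) if n=='scene' else (255,110,110)
    cv2.imwrite('pics/%s10.png'%n,cv2.resize(s[y0:y0+w,x0:x0+w],None,fx=5,fy=5,interpolation=cv2.INTER_CUBIC))
"
```

```text
t 14.98 pos [ 0.4783 -0.1464  0.1417] jaw deg 78.93 zt [ 0.002 -0.    -1.   ] op 0.063 F [0.2 0.2 0.2] q [ 0.67  0.8  -0.79  2.01  0.89  0.72  0.69]
tool shift cm [0.03 0.03 0.17]
turn deg [ 0.01  0.12 -0.07]
```

View pics/scene10.png

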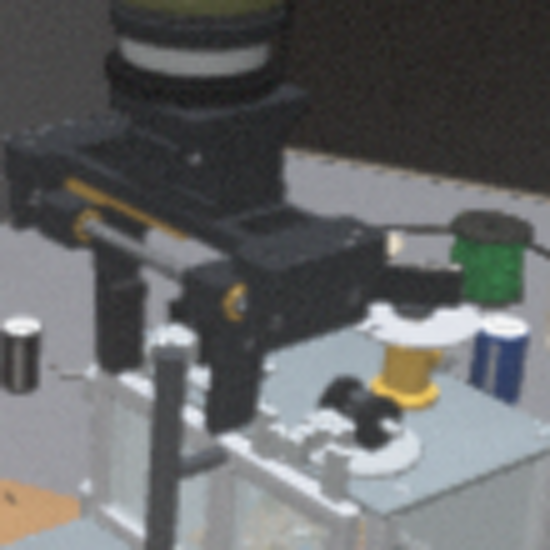

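```bash
python3 -c "
from h import *
s=pickle.load(open('scene4.pkl','rb'))
for p in ([.4783,-.1464,.1417],[.4783,-.1464,.165]): print((proj(s,p)-[250,120]+.5)*5)
from bench import sense; q=sense()['position']; y=np.array([np.cos(1.377),np.sin(1.377),0])
for k in (-.031,.031): print((proj(s,q+k*y)-[250,120]+.5)*5)
"
```

```text
[174.73133844 397.96735382]
[177.64343387 353.18383089]
[218.92594776 424.84317788]
[132.2846923  374.07261343]
```

Request:
{"op": "jog_arm", "data": {"targets": [[0,0,0,0.1,0,0,2],[0,0,0,0,0,0,0.8],[0,0,0,0,0,0,0.8],[0,0,0,0,0,0,0.8],[0,0,0,0,0,0,0.8],[0,0,0,0,0,0,0.8],[0,0,0,0,0,0,0.8],[0,0,0,0,0,0,0.8]], "grip_force": 40}}

```text
time_s: 15.75
position: [0.4769, -0.1453, 0.1408]
ee_rot: [0.302, 3.126, 0.003]
force: [1.4, 3.8, -2.6]
opening: 0.0141
```

```bash
python3 -c "
from h import *
st()
from bench import snapshot
for n in ('scene','top'):
    f=snapshot(n); s=f['frame']; x0,y0,w=(250,120,110) if n=='scene' else (255,110,110)
    cv2.imwrite('pics/%s11.png'%n,cv2.resize(s[y0:y0+w,x0:x0+w],None,fx=5,fy=5,interpolation=cv2.INTER_CUBIC))
"
```

```text
t 15.75 pos [ 0.4769 -0.1453  0.1408] jaw deg 78.97 zt [ 0.001  0.002 -1.   ] op 0.0141 F [ 1.4  3.8 -2.6] q [ 0.67  0.8  -0.79  2.02  0.89  0.71  0.69]
```

View pics/scene11.png

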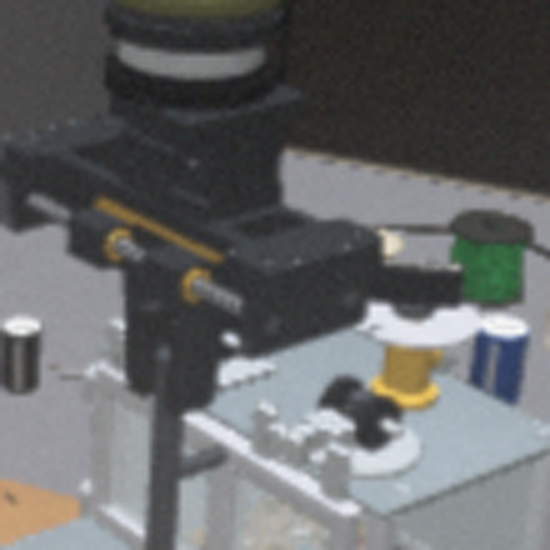

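View pics/top11.png

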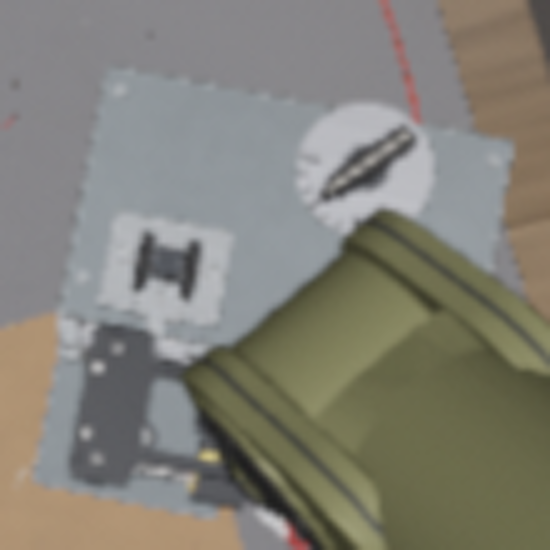

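Request:
{"op": "jog_arm", "data": {"targets": [[0,0,0,0,0,0,3],[0,0,0,0,0,0,3],[0,0,0,0,0,0,3],[0,0,0,0.4,0.1,0,3],[0,0,0,0,0,0,0.8],[0,0,0,0,0,0,0.8],[0,0,0,0,0,0,0.8],[0,0,0,0,0,0,0.8]], "grip_force": 40}}

```text
time_s: 16.52
position: [0.4726, -0.1444, 0.1408]
ee_rot: [0.303, 3.127, 0.0]
force: [0.8, 0.6, -0.1]
opening: 0.014
```

```bash
python3 -c "
from h import *
st()
from bench import snapshot
for n in ('scene',):
    f=snapshot(n); s=f['frame']; x0,y0,w=(250,120,110) if n=='scene' else (255,110,110)
    cv2.imwrite('pics/%s12.png'%n,cv2.resize(s[y0:y0+w,x0:x0+w],None,fx=5,fy=5,interpolation=cv2.INTER_CUBIC))
"
```

```text
t 16.52 pos [ 0.4726 -0.1444  0.1408] jaw deg 78.94 zt [ 0.  0. -1.] op 0.014 F [ 0.8  0.6 -0.1] q [ 0.67  0.79 -0.79  2.03  0.89  0.71  0.68]
```

View pics/scene12.png

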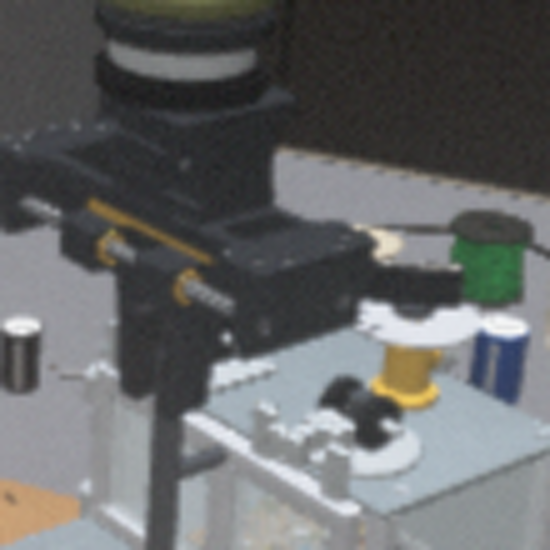

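Request:
{"op": "jog_arm", "data": {"targets": [[0,0,1.5,0.28,0.11,0,0.8],[0,0,3.5,0.65,0.27,0,0.8],[0,0,3.5,0.65,0.27,0,0.8],[0,0,0,0,0,0,0.8]], "grip_force": 40}}

```text
time_s: 16.9
position: [0.4588, -0.1331, 0.1408]
ee_rot: [0.533, 3.095, 0.003]
force: [2.7, 2.6, -5.1]
opening: 0.0137
```

```bash
cat >> h.py <<'E'
H=np.array([.5356,-.048]); P0=np.array([.4726,-.1444])
def gate(jaw0=78.94):
    s,R=st(); jaw=np.degrees(np.arctan2(R[1,1],R[0,1])); v=s["position"][:2]-H; v0=P0-H
    a=np.degrees(np.arctan2(v[1],v[0])-np.arctan2(v0[1],v0[0]))
    a=-a%360
    print("gate by pos",round(a,1),"by jaw",round(jaw0-jaw,1),"radius",np.linalg.norm(v).round(4),"r0",np.linalg.norm(v0).round(4))
    for th in (a,30,56,85):
        c,n=np.cos(np.radians(th)),np.sin(np.radians(th)); w=H+np.array([c*v0[0]+n*v0[1],-n*v0[0]+c*v0[1]])
        print("  ideal",th,w.round(4),"tool cm",(R.T@(np.r_[w,.1408]-s["position"])*100).round(2),"jaw",round(jaw0-th,1))
E
python3 -c "
from h import *
gate()"
```

```text
t 16.9 pos [ 0.4588 -0.1331  0.1408] jaw deg 70.45 zt [ 0.001  0.002 -1.   ] op 0.0137 F [ 2.7  2.6 -5.1] q [ 0.64  0.76 -0.74  2.08  0.88  0.65  0.51]
gate by pos 8.9 by jaw 8.5 radius 0.1146 r0 0.1152
  ideal 8.890034901161483 [ 0.4585 -0.1335] tool cm [ 0.02 -0.05  0.  ] jaw 70.0
  ideal 30 [ 0.4328 -0.1   ] tool cm [3.56 2.25 0.  ] jaw 48.9
  ideal 56 [ 0.4205 -0.0497] tool cm [6.41 6.57 0.01] jaw 22.9
  ideal 85 [0.4341 0.0064] tool cm [ 7.   12.31  0.02] jaw -6.1
```

Request:
{"op": "jog_arm", "data": {"targets": [[0,0,3.5,0.65,0.26,0,0.8],[0,0,3.5,0.65,0.27,0,0.8],[0,0,3.5,0.65,0.27,0,0.8],[0,0,3.5,0.65,0.27,0,0.8],[0,0,3.5,0.65,0.27,0,0.8],[0,0,3.5,0.65,0.27,0,0.8],[0,0,0,0,0,0,0.8]]}}

```text
time_s: 17.48
position: [0.4347, -0.0997, 0.1408]
ee_rot: [1.084, 2.945, 0.007]
force: [5.3, 2.2, -8.8]
opening: 0.0133
```

```bash
python3 -c "
from h import *
gate()"
```

```text
t 17.48 pos [ 0.4347 -0.0997  0.1408] jaw deg 49.57 zt [ 0.004  0.003 -1.   ] op 0.0133 F [ 5.3  2.2 -8.8] q [ 0.51  0.71 -0.62  2.17  0.85  0.52  0.1 ]
gate by pos 29.7 by jaw 29.4 radius 0.1134 r0 0.1152
  ideal 29.706887019404046 [ 0.4331 -0.1005] tool cm [ 0.07 -0.17  0.  ] jaw 49.2
  ideal 30 [ 0.4328 -0.1   ] tool cm [ 0.12 -0.14  0.  ] jaw 48.9
  ideal 56 [ 0.4205 -0.0497] tool cm [4.33 2.88 0.01] jaw 22.9
  ideal 85 [0.4341 0.0064] tool cm [6.93 8.03 0.04] jaw -6.1
```

Request:
{"op": "jog_arm", "data": {"targets": [[0,0,3.5,0.66,0.25,0,0.8],[0,0,3.5,0.66,0.25,0,0.8],[0,0,3.5,0.66,0.25,0,0.8],[0,0,3.5,0.66,0.26,0,0.8],[0,0,3.5,0.65,0.26,0,0.8],[0,0,3.5,0.65,0.26,0,0.8],[0,0,3.5,0.65,0.26,0,0.8],[0,0,0,0,0,0,0.8]]}}

```text
time_s: 18.15
position: [0.4232, -0.053, 0.1408]
ee_rot: [1.683, 2.646, 0.013]
force: [11.1, 1.0, -12.7]
opening: 0.0136
```

```bash
python3 -c "
from h import *
gate()"
```

```text
t 18.15 pos [ 0.4232 -0.053   0.1408] jaw deg 25.07 zt [ 0.009  0.004 -1.   ] op 0.0136 F [ 11.1   1.  -12.7] q [ 0.31  0.66 -0.46  2.24  0.78  0.39 -0.36]
gate by pos 54.3 by jaw 53.9 radius 0.1125 r0 0.1152
  ideal 54.292683797283466 [ 0.4206 -0.0531] tool cm [ 0.1  -0.25  0.  ] jaw 24.6
  ideal 30 [ 0.4328 -0.1   ] tool cm [-4.66 -1.12 -0.01] jaw 48.9
  ideal 56 [ 0.4205 -0.0497] tool cm [ 0.42 -0.11  0.  ] jaw 22.9
  ideal 85 [0.4341 0.0064] tool cm [4.92 3.5  0.04] jaw -6.1
```

Request:
{"op": "jog_arm", "data": {"targets": [[0,0,3.5,0.61,0.34,0,0.8],[0,0,3.5,0.61,0.34,0,0.8],[0,0,3.5,0.61,0.34,0,0.8],[0,0,3.5,0.62,0.34,0,0.8],[0,0,3.5,0.64,0.27,0,0.8],[0,0,0,0,0,0,0.8]]}}

```text
time_s: 18.65
position: [0.427, -0.0195, 0.1408]
ee_rot: [2.069, 2.361, 0.007]
force: [6.4, -1.3, -6.1]
opening: 0.0138
```

```bash
python3 -c "
from h import *
gate()"
```

```text
t 18.65 pos [ 0.427  -0.0195  0.1408] jaw deg 7.55 zt [ 0.005  0.002 -1.   ] op 0.0138 F [ 6.4 -1.3 -6.1] q [ 0.17  0.65 -0.37  2.23  0.67  0.36 -0.63]
gate by pos 71.5 by jaw 71.4 radius 0.1122 r0 0.1152
  ideal 71.52490038079031 [ 0.4242 -0.0188] tool cm [ 0.11 -0.27 -0.  ] jaw 7.4
  ideal 30 [ 0.4328 -0.1   ] tool cm [-8.05 -0.48 -0.01] jaw 48.9
  ideal 56 [ 0.4205 -0.0497] tool cm [-2.9  -1.05 -0.01] jaw 22.9
  ideal 85 [0.4341 0.0064] tool cm [2.47 1.04 0.01] jaw -6.1
```

Request:
{"op": "jog_arm", "data": {"targets": [[0,0,3.5,0.62,0.32,0,0.8],[0,0,3.5,0.62,0.32,0,0.8],[0,0,3.5,0.63,0.3,0,0.8],[0,0,3.5,0.64,0.27,0,0.8],[0,0,2,0.36,0.15,0,0.8],[0,0,0,0,0,0,0.8],[0,0,0,0,0,0,0.8],[0,0,0,0,0,0,0.8]]}}

```text
time_s: 19.32
position: [0.4379, 0.0075, 0.1408]
ee_rot: [2.378, 2.05, 0.003]
force: [5.8, -1.0, -5.5]
opening: 0.0139
```

```bash
python3 -c "
from h import *
gate()
from bench import snapshot
for n in ('scene','top'):
    f=snapshot(n); s=f['frame']; cv2.imwrite('pics/%s13.png'%n,s)
    x0,y0,w=(210,120,150) if n=='scene' else (215,110,150)
    cv2.imwrite('pics/%s13z.png'%n,cv2.resize(s[y0:y0+w,x0:x0+w],None,fx=4,fy=4,interpolation=cv2.INTER_CUBIC))
gate()
"
```

```text
t 19.32 pos [0.4379 0.0075 0.1408] jaw deg -8.46 zt [ 0.002  0.    -1.   ] op 0.0139 F [ 5.8 -1.  -5.5] q [ 0.07  0.65 -0.3   2.2   0.55  0.35 -0.84]
gate by pos 86.4 by jaw 87.4 radius 0.1123 r0 0.1152
  ideal 86.43093557866263 [0.4355 0.0089] tool cm [ 0.1  -0.26 -0.  ] jaw -7.5
  ideal 30 [ 0.4328 -0.1   ] tool cm [-1.07e+01  1.08e+00 -1.00e-02] jaw 48.9
  ideal 56 [ 0.4205 -0.0497] tool cm [-5.91 -0.89 -0.01] jaw 22.9
  ideal 85 [0.4341 0.0064] tool cm [-0.17 -0.36 -0.  ] jaw -6.1
t 19.42 pos [0.4379 0.0074 0.1408] jaw deg -8.5 zt [ 0.002  0.    -1.   ] op 0.0136 F [ 5.5 -0.2 -5.1] q [ 0.07  0.65 -0.3   2.2   0.55  0.35 -0.84]
gate by pos 86.4 by jaw 87.4 radius 0.1123 r0 0.1152
  ideal 86.37957741109079 [0.4354 0.0088] tool cm [ 0.1  -0.26 -0.  ] jaw -7.4
  ideal 30 [ 0.4328 -0.1   ] tool cm [-1.069e+01  1.090e+00 -1.000e-02] jaw 48.9
  ideal 56 [ 0.4205 -0.0497] tool cm [-5.9  -0.88 -0.01] jaw 22.9
  ideal 85 [0.4341 0.0064] tool cm [-0.16 -0.36 -0.  ] jaw -6.1
```

View pics/scene13z.png

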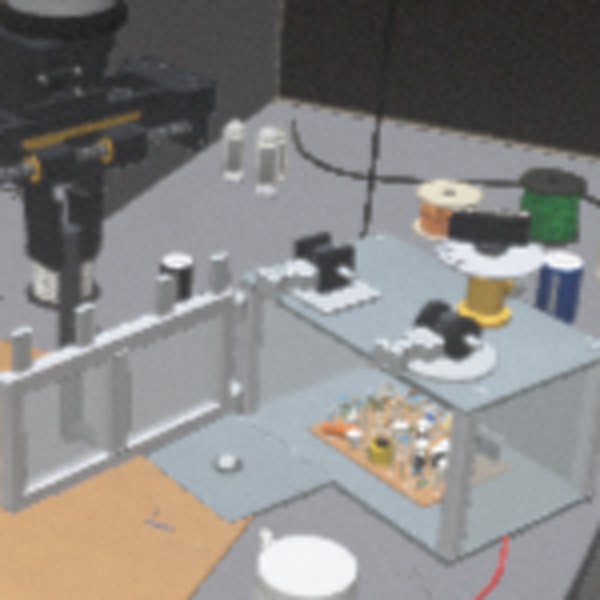

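View pics/top13.png

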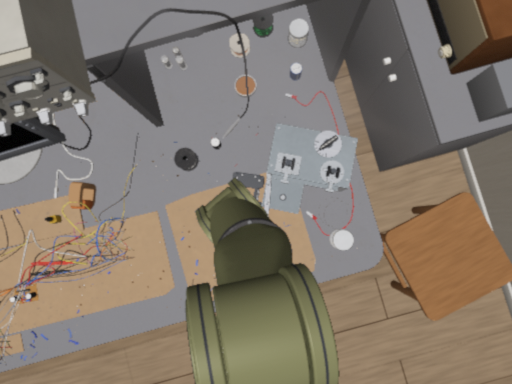

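```bash
python3 -c "
from bench import *
print(sense()['qvel'].round(3)); print(hand_in())"
```

```text
[ 0.002  0.     0.    -0.001 -0.002 -0.     0.002]
the job is handed in; nothing more can be done
None
```

The cabinet is open and the job is handed in at about 19.5 s of the 72 s allowed. `hand_in()` gives no verdict, so the figures below are my own readings.

- **Valve:** I turned it first. The jaws stopped at about 45° on the valve, and the dial picture afterwards read about 46°.
- **Catches:** I squeezed the round catch next, then the square one. The fingers closed to 29 mm on each, which is fully in, and the pictures showed the pads still in at the end.
- **Gate:** I took hold of the handle post and swung it past the detent. It is held still at about 86–87°, worked out from the tool's position and turn. The 40 N grip was still set, with the fingers at 13.9 mm on the 15 mm post and about 8 N on the wrist.
- **Bystanders:** The jar, reel and capacitor sit at the same pixels in the top picture as at the start.

**Disagreements:** My handle position differed by up to 7 mm between the two camera views, so I re-gripped 4 mm further forward. The gate's swing radius also came out about 3 mm smaller than I had reckoned. That pulled up to about 17 N on the wrist, so I corrected the path partway through the swing.

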